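# Snap the cover onto the battery box

## Robot

A 6-joint arm with a two-finger parallel gripper is mounted at the origin on a cart in front of the work surface, level with it; the furniture and walls round the work are solid. World frame = base frame: x ahead of the robot, y to its left, z up, the work surface at z = 0. Lengths are in mm, angles in rad, forces in N, time in s.
With the tool pointing down it reaches from about 275 to 975 mm from the base axis. Payload 8.4 kg.
Tool frame: the origin (TCP) lies at the very end of the fingers, on their centre line; the grasp point (between the pads) lies 19 mm behind it; z points along the fingers, y is the direction in which the jaws open and shut (so a half turn about z gives the same grasp; the last joint's range is limited). The gripper opens to 92 mm and grips with 3 to 60 N. Pads are 20 mm wide; open, the fingers measure 128 mm over their backs; the gripper's body (75 mm by 189 mm) begins 69 mm behind the grasp point.
Start: joints at [-0.002, 0.353, 1.633, -0, 1.155, -0.002], TCP at [625.002, -0, 214.583] pointing down, gripper open.
Joint ranges: [-2.63, 2.63], [-0.92, 2.1], [0.06, 2.66], [-1.3, 4.44], [0, 2.69], [-3.02, 3.02]. Speed limits (rad/s): [2.22, 2.22, 2.79, 3.14, 3.14, 3.14].

## Interface

Orientations are given as a rotation vector (axis times angle).
In Python, from workcell import r gives the robot as it stands. The module is installed in compiled form; this text tells all that it offers.
- The arm moves only by the shell command python3 -m crank 'ROWS'. ROWS is JSON, a list of rows, each a list of 3 entries, a list of its own where there are three numbers: the turn, a rotation vector about the tool's x, y, z in degrees, then the shift along the tool's x, y, z in cm, then the opening, from -1 (shut) to 1 (fully open), so that 0 is half open. In form: [[[wx, wy, wz], [x, y, z], hand], ...]. A call has 1 to 10 rows; each row is the pose to reach, as a shift and turn from the pose measured when the call began, along the tool's axes at that moment; what a row does not reach only later rows make up. A row lasts 1/12 s, in which the tool goes at most 41.7 mm and 7.16 degrees, less where a joint would pass 70% of its speed; a pose out of reach is approached as far as the arm can. A call with a gripper value outside its range is refused whole. The fingers move at their own pace and stop on an object; the grip force is fixed at half the most. Time passes only in rows, so rows that repeat a pose let the fingers close. It gives the time, the measured TCP pose, the force and the opening at its end, in the units of the state.
- r.get_obs(): the state, without advancing time (a new reading comes with each control period).
- r.snapshot(name): name is "scene" or "side" or "wrist"; returns (picture, depth): 400x640x3 uint8, blue, green, red; 400x640 float32, mm along the optical axis (not along the pixel's ray), 0 where there is no reading.
- r.camera_params(name): a dict with "fx", "fy", "cx", "cy" (pixels), "rvec" (rotation vector, rad) and "tvec" (3), from world to camera coordinates, as OpenCV has them; the wrist camera has in their place "tool_from_camera" (4x4, takes a point from camera to tool coordinates, whose origin is the TCP and whose axes are the flange's). Camera axes: x right, y down, z forward; pixel columns grow to the right and rows downward; lengths in mm; the calibration is good to about 2 mm. A picture is of the moment at which its call begins: read the wrist's pose just before it. camera_params takes no time and is no camera call.
- r.job_done(): hands the job in, once; it reports no verdict.
The state is a dict: "time": time; "q": joint angles; "qd": joint speeds; "effort": joint torques, N m; "position": TCP position; "eef_rot": TCP orientation; "contact_force": force on the tool from outside, world axes, zero at the start; "moment": the same for the moment, N m; "gripper_width": opening from 0.0 (shut) to 1.0 (fully open).
Only numpy, scipy, OpenCV 4.12 (cv2) and the standard library are available. Lean on these libraries where they do the work, as an engineer would, in place of code of your own. Each camera call takes 0.05 s, during which the arm holds its last target.

## Task

The open grey battery box is ready to be closed: put its loose snap-fit cover on the box, then press the cover down corner by corner, one after another, until all four spring clips have snapped over its edge and the cover lies flush on the box. Leave the other things on the bench where they are.

Things in the scene. Friction and masses are not known exactly. Their poses are not given: they have to be found in the camera images.
- housing: Grey open-topped battery box, six dark cells in it, fixed to the bench: 110 mm (x) by 150 mm (y), 42 mm high, walls 5 mm, opening 100 by 140 mm. Origin: centre of its underside, z up. Grey spring clips, 16 mm wide, stand outside its long sides at x = +-59, y = +-60 mm, up to z = 56 mm. A cover laid on the box first rests on the clips' slopes, about 11 mm above home.
- cover: Grey plastic snap-fit cover, 110 mm (x) by 150 mm (y), loose, 0.2 kg, same after half a turn. Origin: centre of its underside (feet), z up. 8 mm legs, 18 mm long, at x = +-44.5, y = +-64.5 drop into the box's inner corners with 1.5 mm play; plate at z 18 to 21 mm; grip fin in the middle, 14 mm (x) by 60 (y), top at z = 50. Ends twist springily. Home: its origin 24 mm above the box's, plate on the rim.
- clip_0 (a joint): Spring clip at x<0, y>0 of the box's frame: 0 upright (at rest or snapped over the cover), positive as pushed outward, m, at most 0.010. Its inward barb has a flat underside at z = 46 mm, its tip 4.5 mm inside the cover's edge, and a sloped lead-in above; it gives way at about 8 to 15 N on that corner's pad.
- clip_1 (a joint): The same as clip_0 for the clip at x>0, y>0
- clip_2 (a joint): The same as clip_0 for the clip at x>0, y<0
- clip_3 (a joint): The same as clip_0 for the clip at x<0, y<0
- pad_a_front (a point): Centre of the top of a round press pad (20 mm across, 2 mm raised) on the cover, beside one corner: at x = -34, y = +57, z = 23 mm in the cover's frame. Home at 47 mm above the box's underside, about 58 mm while the corner rests on its clip.
- pad_a_back (a point): Centre of the top of a round press pad (20 mm across, 2 mm raised) on the cover, beside one corner: at x = +34, y = +57, z = 23 mm in the cover's frame. Home at 47 mm above the box's underside, about 58 mm while the corner rests on its clip.
- pad_b_front (a point): Centre of the top of a round press pad (20 mm across, 2 mm raised) on the cover, beside one corner: at x = -34, y = -57, z = 23 mm in the cover's frame. Home at 47 mm above the box's underside, about 58 mm while the corner rests on its clip.
- pad_b_back (a point): Centre of the top of a round press pad (20 mm across, 2 mm raised) on the cover, beside one corner: at x = +34, y = -57, z = 23 mm in the cover's frame. Home at 47 mm above the box's underside, about 58 mm while the corner rests on its clip.
- tip_box: Bystander, open box of yellow pipette tips, loose; to be left where it is. Origin at the centre of its underside.
- slide_mailer: Bystander, small teal slide mailer, loose; to be left where it is. Origin at the centre of its underside.
- slide_box: Bystander, dark green slide box, loose; to be left where it is. Origin at the centre of its underside.
- tape_roll: Bystander, roll of tape, loose; to be left where it is. Origin at the centre of its underside.

How it is judged:
By the outcome, as a careful person would: the job done as asked, in the order asked, and still so for the second after the job is handed in, with the robot touching nothing.
It also fails if it takes over 58 s, if anything falls off the work surface, if the arm or the gripper's body presses on something with over 40 N, if the wrist force passes 120 N, or if a joint passes its speed limit or range.

## Working session

There is one attempt and no reset: what is moved stays moved. The work goes in short steps, Python scripts to look and compute and a shell command to move; the robot and the scene stay as the last step left them, time stands still between calls to the robot, and variables do not carry over. Pictures are saved under pics/ and viewed, and the job is handed in when it is done.

```bash
mkdir -p pics
python3 - <<'E'
from workcell import r
import cv2,numpy as np
o=r.get_obs();print(o)
for n in("scene","side","wrist"):
    p,d=r.snapshot(n);cv2.imwrite(f"pics/{n}0.png",p);np.save(f"pics/{n}0.npy",d);print(n,r.camera_params(n))
E
```

```text
{'time': 0.0, 'q': array([-2.40480173e-03,  3.53643502e-01,  1.63411341e+00, -2.60103779e-05,
        1.15520200e+00, -2.38630667e-03]), 'qd': array([-5.83549595e-04, -2.33652166e-03,  1.34754293e-04,  9.64534413e-04,
        1.61319523e-05,  5.17538265e-04]), 'effort': array([-2.43486713e-03, -5.93846583e+01, -3.34216332e+01,  6.94100303e-02,
        2.34022352e-02, -1.15005114e-04]), 'position': array([ 6.24512945e+02, -1.03807312e-02,  2.13875466e+02]), 'eef_rot': array([-2.22077716e+00, -2.22075944e+00,  1.53991571e-03]), 'contact_force': array([-0.12750578,  0.01073625,  0.4452986 ]), 'moment': array([0.04574317, 0.02891541, 0.00968042]), 'gripper_width': 1.0000830825394502}
scene {'fx': 458.29332975788355, 'fy': 458.29332975788355, 'cx': 316.11347301336315, 'cy': 200.02504655490728, 'rvec': array([ 1.95121561, -1.24920192,  0.57038912]), 'tvec': array([-262.05430949,  381.90001995, 1339.37339773])}
side {'fx': 465.4390916323812, 'fy': 465.4390916323812, 'cx': 321.6912376616812, 'cy': 199.98782429569866, 'rvec': array([ 1.16398379, -2.00672128,  1.23540304]), 'tvec': array([ 287.18315256,  273.35415949, 1248.15364307])}
wrist {'fx': 342.97251003412134, 'fy': 342.97251003412134, 'cx': 320.85514034719364, 'cy': 200.43007639617775, 'tool_from_camera': array([[ 1.91535863e-04, -9.57081496e-01, -2.89818864e-01,
         8.34585216e+01],
       [ 9.99999813e-01,  1.51261822e-05,  6.10929309e-04,
         2.50295211e-01],
       [-5.80325284e-04, -2.89818926e-01,  9.57081320e-01,
        -1.70110838e+02],
       [ 0.00000000e+00,  0.00000000e+00,  0.00000000e+00,
         1.00000000e+00]])}
```

View pics/scene0.png

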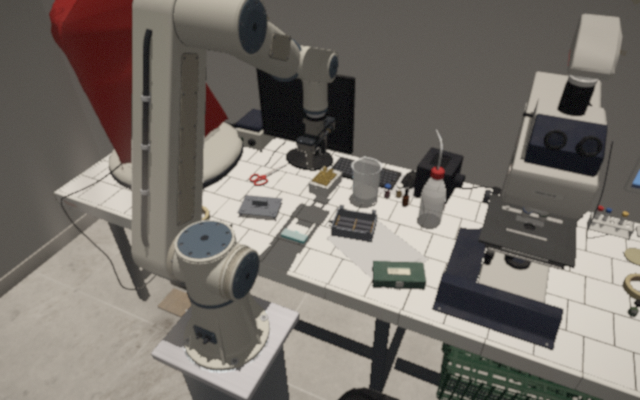

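View pics/side0.png

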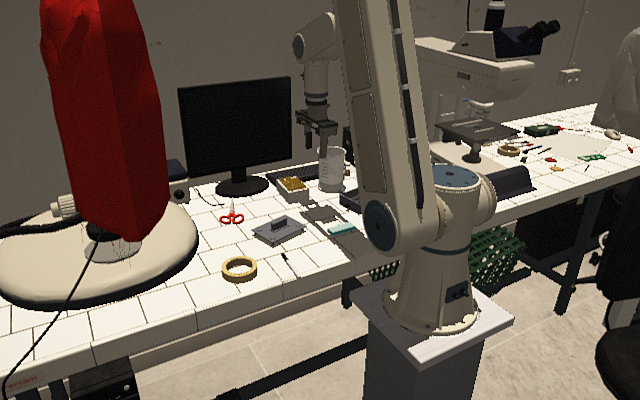

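View pics/wrist0.png

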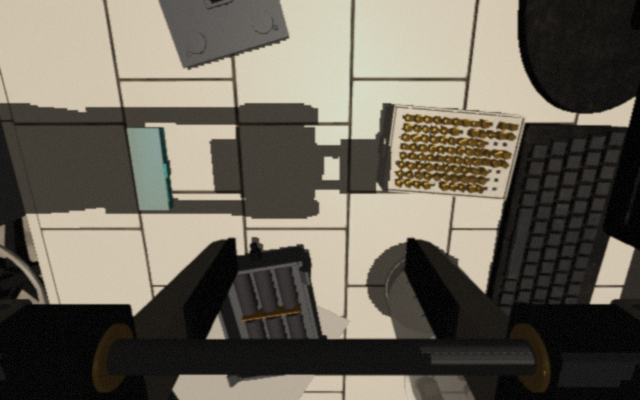

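The wrist view shows the cover at the top left (around 225,25). The housing is below it, around (275,315), partly behind a finger, with the mailer at (150,170) and the tip box at (455,150). Next I'll locate these roughly using depth.

```bash
cat > h.py <<'E'
import numpy as np,cv2
from workcell import r
from scipy.spatial.transform import Rotation as R
def cloud(n,d,o=None):
    c=r.camera_params(n)
    v,u=np.mgrid[0:400,0:640]
    P=np.stack([(u-c['cx'])/c['fx']*d,(v-c['cy'])/c['fy']*d,d],-1)
    if n=='wrist':
        T=c['tool_from_camera'];P=P@T[:3,:3].T+T[:3,3]
        P=P@R.from_rotvec(o['eef_rot']).as_matrix().T+o['position']
    else:
        M=R.from_rotvec(np.ravel(c['rvec'])).as_matrix();P=(P-np.ravel(c['tvec']))@M
    P[d<=0]=np.nan
    return P
def snap(n,name):
    o=r.get_obs();p,d=r.snapshot(n);cv2.imwrite(f'pics/{name}.png',p);np.save(f'pics/{name}.npy',d)
    return o,p,d,cloud(n,d,o)
E
python3 - <<'E'
from h import *
for n,pts in dict(scene=[(260,206),(355,222),(325,180),(398,273),(302,222),(205,213),(366,180)],side=[(278,229),(240,268),(290,183),(341,229)],wrist=[(220,25),(275,315),(270,255),(455,150),(150,170),(60,50)]).items():
    d=np.load(f'pics/{n}0.npy');P=cloud(n,d,r.get_obs())
    for u,v in pts: print(n,u,v,P[v,u].round())
E
```

```text
scene 260 206 [512. 188.  21.]
scene 355 222 [ 594. -168.    2.]
scene 325 180 [729.  15.  49.]
scene 398 273 [ 389. -394.   34.]
scene 302 222 [523.  16.  -7.]
scene 205 213 [411. 375.   0.]
scene 366 180 [ 698. -166.  124.]
side 278 229 [507. 203.  21.]
side 240 268 [388. 384.   2.]
side 290 183 [740.  41.  56.]
side 341 229 [413.  17.  16.]
wrist 220 25 [528. 149.  21.]
wrist 275 315 [ 569. -172.   24.]
wrist 270 255 [565. -96.  15.]
wrist 455 150 [754.  34.  54.]
wrist 150 170 [437.   6.  13.]
wrist 60 50 [356. 129.   1.]
```

```bash
python3 -m crank '[[[0,0,0],[4,-3.5,0],1],[[0,0,0],[8,-7,0],1],[[0,0,0],[12,-10.5,0],1],[[0,0,0],[13,-11.5,0],1],[[0,0,0],[13,-11.5,0],1],[[0,0,0],[13,-11.5,0],1]]'
python3 - <<'E'
from h import *
o,p,d,P=snap('wrist','w1');print(o['position'],o['eef_rot'],o['contact_force'])
S=cloud('scene',np.load('pics/scene0.npy'))
for u,v in [(366,162),(366,200),(432,172),(432,210),(438,140),(340,240),(375,215),(335,210),(440,165)]: print(u,v,S[v,u].round())
E
```

```text
time: 0.65
position: [508.0, 131.6, 214.2]
eef_rot: [-2.217, -2.224, 0.002]
contact_force: [-0.5, -0.3, 0.2]
gripper_width: 1.003
[507.95392885 131.55275943 214.20306218] [-2.21721504e+00 -2.22397979e+00  1.66146581e-03] [-0.54805207 -0.30912792  0.23067909]
366 162 [ 801. -127.  129.]
366 200 [ 703. -169.   26.]
432 172 [ 708. -396.  219.]
432 210 [ 675. -423.   85.]
438 140 [1020. -350.  158.]
340 240 [ 487. -153.   -2.]
375 215 [ 619. -235.   40.]
335 210 [639. -68.  -9.]
440 165 [ 718. -417.  247.]
```

View pics/w1.png

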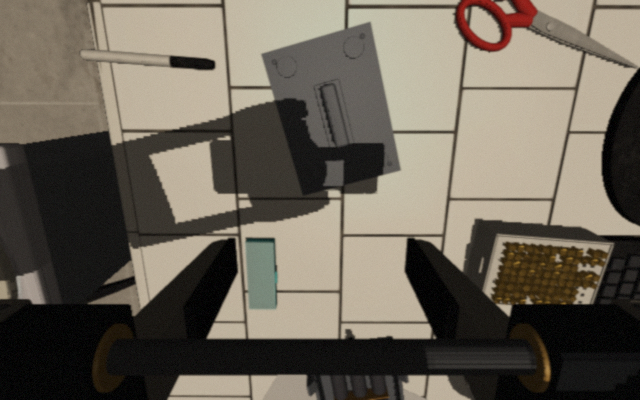

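Cover corners in w1.png are at about (262,53), (371,22), (400,170) and (303,193), and the fin is at about (333,113). I'll fit a rectangle to the plate points.

```bash
cat >> h.py <<'E'
def rect(P,lo,hi,x0,x1,y0,y1,n=0):
    m=(P[...,2]>lo)&(P[...,2]<hi)&(P[...,0]>x0)&(P[...,0]<x1)&(P[...,1]>y0)&(P[...,1]<y1)
    m=cv2.morphologyEx(m.astype(np.uint8),cv2.MORPH_OPEN,np.ones((3,3)))
    k,l,s,_=cv2.connectedComponentsWithStats(m)
    i=1+np.argmax(s[1:,4]);q=P[l==i]
    rc=cv2.minAreaRect(q[:,:2].astype(np.float32));return rc,len(q),np.median(q[:,2]),l==i
E
python3 - <<'E'
from h import *
o=r.get_obs();P=cloud('wrist',np.load('pics/w1.npy'),o)
for lo,hi in[(12,32),(14,60),(40,60)]: print(rect(P,lo,hi,400,620,100,300)[:3])
p=cv2.imread('pics/w1.png')
c=np.array([(262,53),(371,22),(400,170),(303,193)])
print(P[::1][c[:,1],c[:,0]].round(1))
# ray cast onto z=21
K=r.camera_params('wrist');T=K['tool_from_camera'];Rm=R.from_rotvec(o['eef_rot']).as_matrix()
def ray(u,v,z):
    d=Rm@T[:3,:3]@np.array([(u-K['cx'])/K['fx'],(v-K['cy'])/K['fy'],1]);C=Rm@T[:3,3]+o['position']
    return C+d*(z-C[2])/d[2]
for a in c: print(ray(*a,21).round(1))
E
```

```text
(((522.4132080078125, 196.50411987304688), (110.2596435546875, 150.48419189453125), 15.207199096679688), 15161, np.float64(21.176829992710907))
(((522.4132080078125, 196.50411987304688), (110.2596435546875, 150.48419189453125), 15.207199096679688), 16093, np.float64(21.24790013081818))
(((522.3905029296875, 196.56915283203125), (14.01463794708252, 59.70405578613281), 15.168665885925293), 927, np.float64(49.70348828633834))
[[ 4.517e+02  2.548e+02  1.990e+01]
 [ 5.603e+02  2.864e+02 -7.000e-01]
 [ 6.001e+02  1.341e+02  2.000e-01]
 [ 4.903e+02  1.126e+02  2.160e+01]]
[451.9 254.7  21. ]
[557.4 282.4  21. ]
[595.2 138.4  21. ]
[490.2 112.4  21. ]
```

```bash
python3 -m crank '[[[0,0,0],[-35,6.5,0],1],[[0,0,0],[-35,6.5,0],1],[[0,0,0],[-35,6.5,0],1],[[0,0,0],[-35,6.5,0],1],[[0,0,0],[-35,6.5,0],1],[[0,0,0],[-35,6.5,0],1],[[0,0,0],[-35,6.5,0],1],[[0,0,0],[-35,6.5,0],1],[[0,0,0],[-35,6.5,0],1],[[0,0,0],[-35,6.5,0],1]]'
python3 -m crank '[[[0,0,0],[0,0,0],1],[[0,0,0],[0,0,0],1]]'
python3 - <<'E'
from h import *
o,p,d,P=snap('wrist','w2');print(o['position'],o['eef_rot'])
for lo,hi in[(36,48),(36,70),(49,70)]: print(rect(P,lo,hi,480,680,-280,-60)[:3])
E
```

```text
time: 1.53
position: [576.0, -225.9, 214.0]
eef_rot: [2.223, 2.217, -0.002]
contact_force: [-0.8, 0.4, -0.2]
gripper_width: 1.0
time: 1.7
position: [575.9, -227.3, 213.5]
eef_rot: [2.225, 2.215, -0.003]
contact_force: [-0.2, -0.3, 0.3]
gripper_width: 1.002
[ 575.86832411 -227.27086495  213.49508667] [ 2.22517348  2.21536539 -0.00285482]
(((549.5172119140625, -102.74827575683594), (109.79785919189453, 8.755949974060059), 11.270333290100098), 777, np.float64(41.74595610737495))
(((562.0884399414062, -172.9119110107422), (122.2988052368164, 150.13616943359375), 10.25928783416748), 3634, np.float64(42.02150494477232))
(((606.7369384765625, -104.10810852050781), (10.022814750671387, 16.017210006713867), 12.224163055419922), 225, np.float64(54.58434298854948))
```

View pics/w2.png

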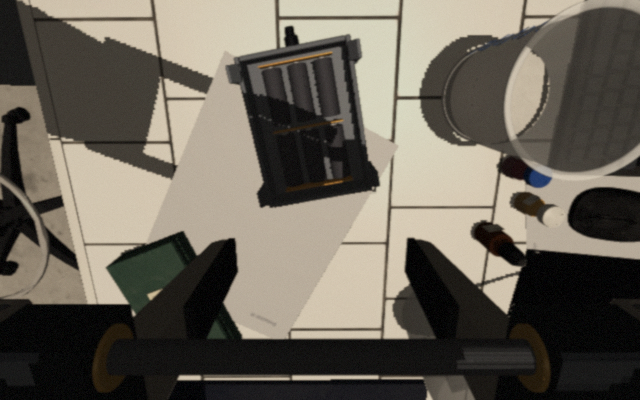

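The housing is in full view, with corners at about (237,62), (357,40), (372,190) and (262,203), and its clips are at the corners. The beaker is to the right, around (490,90).

Run:
```python
from h import *
o=r.get_obs();P=cloud('wrist',np.load('pics/w2.npy'),o)
B=(P[...,0]>480)&(P[...,0]<650)&(P[...,1]>-290)&(P[...,1]<-60)
m=B&(P[...,2]>39)&(P[...,2]<45)
q=P[m][:,:2].astype(np.float32);print(len(q),cv2.minAreaRect(q))
m=B&(P[...,2]>50)&(P[...,2]<64)
k,l,s,c=cv2.connectedComponentsWithStats(m.astype(np.uint8))
for i in range(1,k):
    if s[i,4]>20:
        q=P[l==i];print(s[i,4],q.mean(0).round(1),cv2.minAreaRect(q[:,:2].astype(np.float32)),c[i])
m=(P[...,2]>60)&(P[...,0]>560)&(P[...,0]<800)&(P[...,1]>-300)
print(P[m].min(0),P[m].max(0), m.sum())
for u,v in[(506,90),(520,20),(560,170),(640-3,150),(450,90)]: print(P[v,u])
```

```text
2535 ((562.2958984375, -171.73568725585938), (119.33793640136719, 150.54515075683594), 10.034655570983887)
212 [ 606.8 -103.    54.5] ((606.464111328125, -102.92864990234375), (10.091169357299805, 15.96076774597168), 10.093524932861328) [355.          49.00943396]
219 [ 496.1 -122.9   54.2] ((496.1195983886719, -122.92620849609375), (10.223962783813477, 16.067949295043945), 9.538830757141113) [231.65753425  73.456621  ]
158 [ 628.1 -220.2   54.2] ((628.0333251953125, -220.48545837402344), (9.642386436462402, 15.52432632446289), 10.76721477508545) [373.5        178.16455696]
158 [ 517.2 -240.7   54. ] ((517.1416015625, -240.9405975341797), (9.027347564697266, 16.235994338989258), 9.198716163635254) [261.97468354 198.4556962 ]
[ 560.00676372 -299.8819387    60.01088952] [799.99945688 -87.63180696 327.41767076] 47196
[ 695.73122467 -139.22169332  151.59998356]
[ 7.77824272e+02 -6.98637206e+01 -6.65896068e-01]
[ 745.77449706 -193.2425695   144.90916162]
[ 792.41265983 -178.53032933  149.43205372]
[ 701.84822913 -137.4316018    34.0856211 ]
```

```bash
cat >> h.py <<'E'
def rel(x,y,z,yaw):
    "yaw: world angle of tool y (jaw axis), deg; tool pointing down"
    o=r.get_obs();M=R.from_rotvec(o['eef_rot']).as_matrix()
    a=np.radians(yaw);ty=np.array([np.cos(a),np.sin(a),0]);tz=np.array([0,0,-1.]);G=np.stack([np.cross(ty,tz),ty,tz],1)
    w=np.degrees(R.from_matrix(M.T@G).as_rotvec());s=M.T@(np.array([x,y,z])-o['position'])/10
    print('turn',w.round(2),'shift cm',s.round(2),'| yaw now',np.degrees(np.arctan2(M[1,1],M[0,1])).round(2))
E
python3 - <<'E'
from h import *
rel(522.4,196.5,130,15.2)
E
```

```text
turn [ -0.02   0.12 -15.39] shift cm [42.27 -5.48  8.28] | yaw now -0.19
```

```bash
python3 -m crank '[[[0,0,-5],[4,-0.5,0],1],[[0,0,-10],[8,-1,0],1],[[0,0,-15.4],[12,-1.5,0],1],[[0,0,-15.4],[16,-2,0],1],[[0,0,-15.4],[20,-2.5,0],1],[[0,0,-15.4],[24,-3,2],1],[[0,0,-15.4],[28,-3.6,4],1],[[0,0,-15.4],[32,-4.2,6],1],[[0,0,-15.4],[36,-4.8,8],1],[[0,0,-15.4],[40,-5.2,8.3],1]]'
python3 - <<'E'
from h import *
rel(522.4,196.5,25.5,15.2)
E
```

```text
time: 2.58
position: [523.7, 164.4, 129.8]
eef_rot: [-1.906, -2.497, 0.006]
contact_force: [0.8, -0.2, -0.4]
gripper_width: 1.001
turn [-0.2   0.12  0.09] shift cm [ 3.16  0.76 10.42] | yaw now 15.29
```

```bash
python3 -m crank '[[[0,0,0],[3.15,0.75,0],1],[[0,0,0],[3.15,0.75,3],1],[[0,0,0],[3.15,0.75,6],1],[[0,0,0],[3.15,0.75,8],1],[[0,0,0],[3.15,0.75,9],1],[[0,0,0],[3.15,0.75,9],1]]'
python3 - <<'E'
from h import *
rel(522.4,196.5,25.5,15.2)
E
```

```text
time: 3.08
position: [520.4, 196.7, 37.9]
eef_rot: [-1.903, -2.497, 0.011]
contact_force: [-0.9, 0.2, 0.3]
gripper_width: 1.0
turn [-0.4   0.14  0.16] shift cm [-0.07  0.19  1.24] | yaw now 15.36
```

```bash
python3 -m crank '[[[-0.4,0,0],[-0.07,0.2,0.6],1],[[-0.4,0,0],[-0.07,0.2,1.25],1],[[-0.4,0,0],[-0.07,0.2,1.25],1]]'
python3 - <<'E'
from h import *
rel(522.4,196.5,25.5,15.2);print(r.get_obs()['position'],r.get_obs()['contact_force'])
E
```

```text
time: 3.33
position: [522.5, 196.5, 25.3]
eef_rot: [1.903, 2.497, -0.002]
contact_force: [-0.9, -0.9, -0.3]
gripper_width: 1.001
turn [0.01 0.14 0.16] shift cm [ 0.01 -0.01 -0.02] | yaw now 15.36
[522.50314498 196.45006259  25.33519565] [-0.85251452 -0.86520091 -0.28987652]
```

Now close the fingers on the fin.

```bash
python3 -m crank '[[[0,0,0],[0,0,0],-1],[[0,0,0],[0,0,0],-1],[[0,0,0],[0,0,0],-1],[[0,0,0],[0,0,0],-1],[[0,0,0],[0,0,0],-1],[[0,0,0],[0,0,0],-1],[[0,0,0],[0,0,0],-1],[[0,0,0],[0,0,0],-1],[[0,0,0],[0,0,0],-1],[[0,0,0],[0,0,0],-1]]'
```

```text
time: 4.17
position: [522.4, 196.4, 25.3]
eef_rot: [1.903, 2.497, -0.002]
contact_force: [0.0, -0.1, -0.9]
gripper_width: 0.299
```

```bash
python3 -m crank '[[[0,0,0],[0,0,0],-1],[[0,0,0],[0,0,0],-1],[[0,0,0],[0,0,0],-1],[[0,0,0],[0,0,0],-1],[[0,0,0],[0,0,0],-1]]'
python3 -m crank '[[[0,0,0],[0,0,-3],-1],[[0,0,0],[0,0,-6],-1],[[0,0,0],[0,0,-9],-1],[[0,0,0],[0,0,-12],-1],[[0,0,0],[0,0,-13],-1],[[0,0,0],[0,0,-13],-1]]'
python3 - <<'E'
from h import *
o,p,d,P=snap('wrist','w3');print(o['position'],o['gripper_width'],o['contact_force'])
M=R.from_rotvec(o['eef_rot']).as_matrix();Q=(P-o['position'])@M
np.save('pics/Q3.npy',Q)
m=(Q[...,2]<20)&(Q[...,2]>-6)&(abs(Q[...,0])<110)&(abs(Q[...,1])<80)
q=Q[m];print(m.sum(),np.median(q[:,2]),q.min(0),q.max(0))
rel(562.0,-171.8,130,10.2)
E
```

```text
time: 4.58
position: [522.4, 196.4, 25.3]
eef_rot: [1.903, 2.497, -0.002]
contact_force: [-0.3, 0.2, 0.4]
gripper_width: 0.148
time: 5.08
position: [524.0, 197.4, 157.7]
eef_rot: [1.902, 2.495, 0.004]
contact_force: [0.7, -0.0, -1.9]
gripper_width: 0.148
[523.95361005 197.36548374 157.72161349] 0.14792217027262689 [ 0.72108241 -0.02131777 -1.91382391]
32451 4.336062872095809 [-57.81671446 -54.93140042  -5.9849509 ] [76.12531458 55.63123252  6.83365039]
turn [0.12 0.12 5.16] shift cm [-36.59  -5.99   2.64] | yaw now 15.36
```

View pics/w3.png

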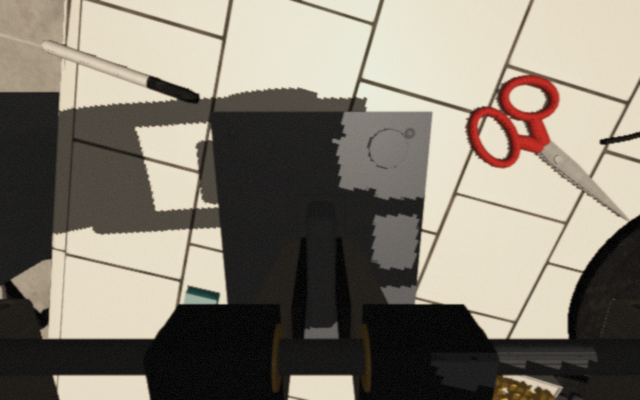

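The cover is gripped square and centred: its plate spans -54.9 to 55.6 mm in tool y, with its edge at x = 76 mm. I'll carry it to above the box.

```bash
python3 -m crank '[[[0,0,0],[-3,-0.5,0],-1],[[0,0,1],[-6.5,-1,0],-1],[[0,0,2],[-10,-1.7,0],-1],[[0,0,3],[-14,-2.3,0],-1],[[0,0,4],[-18,-3,0],-1],[[0,0,5.2],[-22,-3.6,0],-1],[[0,0,5.2],[-26,-4.3,0],-1],[[0,0,5.2],[-30,-5,0],-1],[[0,0,5.2],[-33.5,-5.5,0],-1],[[0,0,5.2],[-36,-6,0],-1]]'
python3 -m crank '[[[0,0,0],[0,0,0],-1],[[0,0,0],[0,0,0],-1]]'
python3 - <<'E'
from h import *
rel(561.7,-171.8,76,10.2);print(r.get_obs()['position'])
E
```

```text
time: 5.97
position: [559.1, -168.9, 153.5]
eef_rot: [2.017, 2.408, -0.002]
contact_force: [0.1, 0.0, -1.7]
gripper_width: 0.147
time: 6.13
position: [557.3, -169.9, 150.5]
eef_rot: [-2.018, -2.402, 0.005]
contact_force: [-0.3, 0.1, -2.0]
gripper_width: 0.148
turn [-0.27 -0.05 -0.27] shift cm [-0.27  0.43  7.45] | yaw now 9.93
[ 557.30520918 -169.8535199   150.54087709]
```

```bash
python3 -m crank '[[[-0.27,0,-0.27],[-0.27,0.43,1],-1],[[-0.27,0,-0.27],[-0.27,0.43,3],-1],[[-0.27,0,-0.27],[-0.27,0.43,5],-1],[[-0.27,0,-0.27],[-0.27,0.43,6],-1],[[-0.27,0,-0.27],[-0.27,0.43,6],-1],[[-0.27,0,-0.27],[-0.27,0.43,6],-1]]'
python3 - <<'E'
from h import *
rel(561.7,-171.8,76,10.2);print(r.get_obs()['position'])
E
```

```text
time: 6.63
position: [561.2, -170.7, 89.6]
eef_rot: [-2.012, -2.409, 0.0]
contact_force: [0.9, -0.7, -0.9]
gripper_width: 0.149
turn [-0.1  -0.11  0.07] shift cm [-0.12  0.03  1.36] | yaw now 10.27
[ 561.23365249 -170.69957516   89.57925029]
```

```bash
python3 -m crank '[[[0,0,0],[-0.12,0.03,0],-1],[[0,0,0],[-0.12,0.03,0.7],-1],[[0,0,0],[-0.12,0.03,1.4],-1],[[0,0,0],[-0.12,0.03,1.4],-1],[[0,0,0],[-0.12,0.03,1.4],-1]]'
python3 - <<'E'
from h import *
rel(561.7,-171.8,61,10.2);print(r.get_obs()['position'])
snap('wrist','w4');snap('scene','s4')
p=cv2.imread('pics/s4.png');cv2.imwrite('pics/s4c.png',cv2.resize(p[160:280,280:440],None,fx=5,fy=5,interpolation=2))
E
```

```text
time: 7.05
position: [561.4, -171.7, 75.3]
eef_rot: [-2.012, -2.409, 0.001]
contact_force: [-0.5, -1.3, -2.4]
gripper_width: 0.15
turn [-0.13 -0.13  0.06] shift cm [-0.01  0.03  1.43] | yaw now 10.26
[ 561.43624799 -171.74997781   75.27870383]
```

View pics/w4.png

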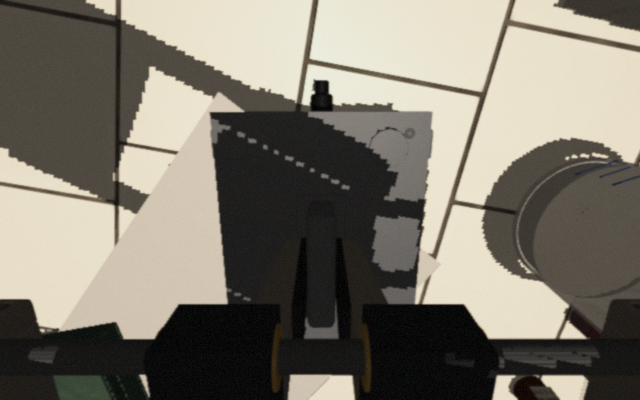

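View pics/s4c.png

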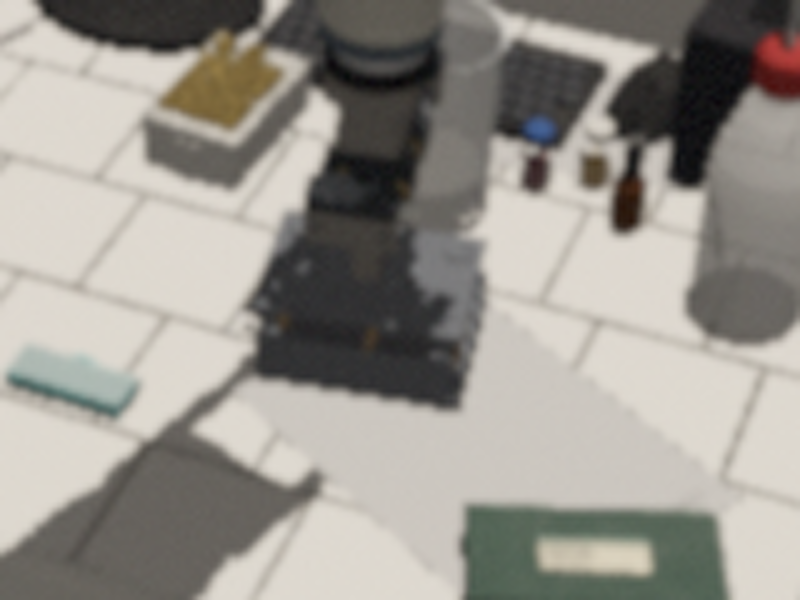

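The cover sits squarely over the box, and the black connector at (320,100) is centred on its edge. I'll lower it a little at a time.

```bash
python3 -m crank '[[[0,0,0],[0,0.03,0.5],-1],[[0,0,0],[0,0.03,1],-1],[[0,0,0],[0,0.03,1],-1]]'
python3 - <<'E'
from h import *
rel(561.7,-171.8,61,10.2);print(r.get_obs()['position'])
E
```

```text
time: 7.4
position: [561.8, -172.1, 64.8]
eef_rot: [-2.012, -2.41, 0.001]
contact_force: [-1.1, -2.9, -2.6]
gripper_width: 0.149
turn [-0.13 -0.08  0.09] shift cm [ 0.03 -0.    0.38] | yaw now 10.29
[ 561.79678569 -172.1155402    64.82964906]
```

```bash
python3 -m crank '[[[0,0,0],[0.03,0,0.2],-1],[[0,0,0],[0.03,0,0.4],-1],[[0,0,0],[0.03,0,0.45],-1]]'
```

```text
time: 7.65
position: [562.3, -172.7, 60.4]
eef_rot: [-2.013, -2.411, 0.002]
contact_force: [0.3, -5.8, 2.1]
gripper_width: 0.157
```

```bash
python3 -m crank '[[[0,0,0],[0,0,0],-0.3],[[0,0,0],[0,0,0],-0.3],[[0,0,0],[0,0,0],-0.3],[[0,0,0],[0,0,0],-0.3],[[0,0,0],[0,0,0],-0.3],[[0,0,0],[0,0,-2],-0.3],[[0,0,0],[0,0,-5],-0.3],[[0,0,0],[0,0,-9],-0.3],[[0,0,0],[0,0,-13],-0.3],[[0,0,0],[0,0,-15],-0.3]]'
python3 -m crank '[[[0,0,0],[-4,0,0],-1],[[0,0,0],[-6,0,0],-1],[[0,0,0],[-6,0,0],-1]]'
python3 - <<'E'
from h import *
o,p,d,P=snap('wrist','w5');print(o['position'],o['eef_rot'],o['contact_force'])
M=R.from_rotvec(o['eef_rot']).as_matrix()
for lo,hi in[(50,66),(78,95)]: 
    rc,n,z,m=rect(P,lo,hi,470,660,-280,-60);q=P[m];print(rc,n,z)
    A=np.c_[q[:,:2]-[562,-172],np.ones(len(q))];print(np.linalg.lstsq(A,q[:,2],rcond=None)[0])
E
```

```text
time: 8.48
position: [564.1, -173.0, 215.2]
eef_rot: [2.011, 2.409, 0.002]
contact_force: [0.8, 0.1, -0.4]
gripper_width: 0.349
time: 8.73
position: [575.8, -235.2, 216.4]
eef_rot: [2.011, 2.405, 0.002]
contact_force: [-0.7, -0.1, -1.4]
gripper_width: 0.158
[ 575.83358496 -235.15154829  216.40581823] [2.01050567e+00 2.40522204e+00 1.60031516e-03] [-0.71316574 -0.08069961 -1.44909309]
((561.8133544921875, -171.71597290039062), (122.10832977294922, 150.3222198486328), 10.156461715698242) 18863 56.23805714126709
[9.09975282e-03 3.55151086e-03 5.63508418e+01]
((561.8756713867188, -171.55711364746094), (13.28682804107666, 58.72776794433594), 10.091188430786133) 1123 84.77886266869854
[1.40432421e-02 4.00412147e-03 8.47267437e+01]
```

View pics/w5.png

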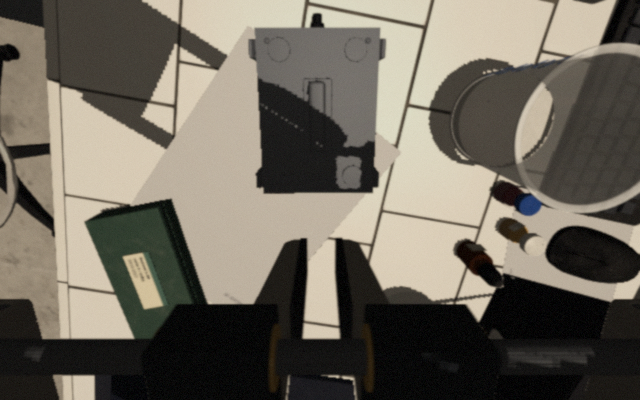

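The cover rests level on the four clips (plate top at 56.3 mm, centre (561.9, -171.6), yaw 10.1°), with the pads visible at (277,47), (358,47) and (349,172). To press, I'll turn the closed jaws along the box's y, which keeps them clear of the clips and the beaker.

```bash
cat >> h.py <<'E'
def pad(sx,sy,z,C=(561.85,-171.65),a=10.1):
    c,s=np.cos(np.radians(a)),np.sin(np.radians(a));X,Y=34*sx,57*sy
    return C[0]+c*X-s*Y,C[1]+s*X+c*Y,z
E
python3 - <<'E'
from h import *
print(r.get_obs()['q'])
for n,s in dict(af=(-1,1),ab=(1,1),bb=(1,-1),bf=(-1,-1)).items(): print(n,np.round(pad(*s,100),1))
rel(*pad(-1,1,110),100.1)
E
```

```text
[-3.87809126e-01  3.42725200e-01  1.64615086e+00 -1.68267824e-04
  1.14838889e+00 -5.65618740e-01]
af [ 518.4 -121.5  100. ]
ab [ 585.3 -109.6  100. ]
bb [ 605.3 -221.8  100. ]
bf [ 538.4 -233.7  100. ]
turn [ 5.000e-02  2.700e-01 -8.991e+01] shift cm [12.03 -3.62 10.51] | yaw now 10.19
```

```bash
python3 -m crank '[[[0,0,-7],[1.2,-0.4,0],-1],[[0,0,-14],[2.4,-0.8,0],-1],[[0,0,-21],[3.6,-1.2,0],-1],[[0,0,-28],[5,-1.6,0],-1],[[0,0,-35],[6.5,-2,0],-1],[[0,0,-42],[8,-2.4,0],-1],[[0,0,-49],[9.2,-2.8,0],-1],[[0,0,-56],[10.4,-3.2,0],-1],[[0,0,-63],[11.4,-3.4,0],-1],[[0,0,-70],[12,-3.6,0],-1]]'
python3 - <<'E'
from h import *
rel(*pad(-1,1,80),100.1)
E
```

```text
time: 9.62
position: [517.0, -119.5, 214.6]
eef_rot: [0.258, 3.128, -0.001]
contact_force: [0.1, -0.1, -0.0]
gripper_width: 0.006
turn [ -0.04   0.14 -19.52] shift cm [-0.14 -0.17 13.46] | yaw now 80.58
```

```bash
python3 -m crank '[[[0,0,-7],[-0.1,-0.1,3],-1],[[0,0,-14],[-0.14,-0.17,6],-1],[[0,0,-19.5],[-0.14,-0.17,9],-1],[[0,0,-19.5],[-0.14,-0.17,12],-1],[[0,0,-19.5],[-0.14,-0.17,13.5],-1],[[0,0,-19.5],[-0.14,-0.17,13.5],-1],[[0,0,-19.5],[-0.14,-0.17,13.5],-1]]'
python3 - <<'E'
from h import *
rel(*pad(-1,1,58),100.1);print(r.get_obs()['position'])
E
```

```text
time: 10.2
position: [517.4, -120.6, 78.9]
eef_rot: [0.276, -3.129, -0.0]
contact_force: [1.2, -0.7, 0.5]
gripper_width: 0.004
turn [ 0.01 -0.   -0.01] shift cm [-0.08 -0.11  2.09] | yaw now 100.09
[ 517.37378911 -120.60613325   78.93979832]
```

```bash
python3 -m crank '[[[0,0,0],[-0.08,-0.1,1],-1],[[0,0,0],[-0.08,-0.1,1.8],-1],[[0,0,0],[-0.08,-0.1,2.2],-1],[[0,0,0],[-0.08,-0.1,2.5],-1]]'
python3 -m crank '[[[0,0,0],[0,0,0.2],-1],[[0,0,0],[0,0,0.4],-1]]'
python3 -m crank '[[[0,0,0],[0,0,0.2],-1],[[0,0,0],[0,0,0.4],-1]]'
python3 -c "from h import *;rel(*pad(-1,1,46),100.1)"
```

```text
time: 10.53
position: [519.3, -121.4, 54.6]
eef_rot: [-0.276, 3.128, -0.0]
contact_force: [-0.7, 1.8, 13.6]
gripper_width: 0.007
time: 10.7
position: [519.8, -121.5, 51.0]
eef_rot: [-0.275, 3.126, -0.001]
contact_force: [-0.1, -0.7, -0.6]
gripper_width: 0.003
time: 10.87
position: [520.3, -121.5, 49.1]
eef_rot: [-0.275, 3.126, -0.001]
contact_force: [-12.8, 4.7, 51.3]
gripper_width: 0.004
turn [-0.04  0.2  -0.04] shift cm [0.19 0.03 0.31] | yaw now 100.06
```

The force rose to 13.6 N, dropped to zero, then hit a hard stop at 51 N, so clip_0 has very likely snapped. I'll lift and move to the next pad, stopping more gently this time.

```bash
python3 -m crank '[[[0,0,0],[0,0,-1.5],-1],[[0,0,0],[0,0,-4],-1],[[0,0,0],[0,0,-7],-1],[[0,0,0],[0,0,-9],-1]]'
python3 - <<'E'
from h import *
o,p,d,P=snap('wrist','w6')
M=R.from_rotvec(o['eef_rot']).as_matrix()
m=(abs(P[...,0]-562)<70)&(abs(P[...,1]+172)<95)&(P[...,2]>35)&(P[...,2]<62)
c,s=np.cos(np.radians(10.1)),np.sin(np.radians(10.1))
X=P[...,0]-561.85;Y=P[...,1]+171.65;x=c*X+s*Y;y=-s*X+c*Y
for n,a in dict(c0=(-1,1),c1=(1,1),c2=(1,-1),c3=(-1,-1)).items():
    k=np.hypot(x-34*a[0],y-57*a[1])<8;q=P[...,2][k];print(n,k.sum(),np.nanmedian(q).round(1))
rel(*pad(1,1,80),100.1)
E
```

```text
time: 11.2
position: [520.4, -121.6, 141.1]
eef_rot: [-0.275, 3.125, -0.001]
contact_force: [1.0, 0.0, 0.2]
gripper_width: 0.003
c0 1615 193.8
c1 0 nan
c2 267 58.6
c3 340 56.9
turn [-0.19  0.53 -0.04] shift cm [-6.35  0.16  6.5 ] | yaw now 100.06
  return np.nanmean(a, axis, out=out, keepdims=keepdims)
```

View pics/w6.png

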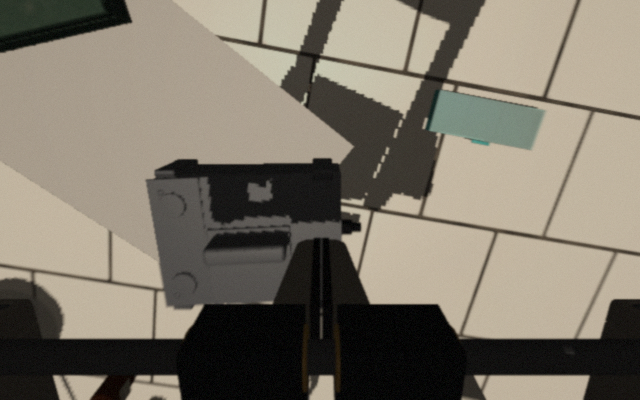

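Two pads on the -y end are still at about 57–58 mm. The fingers hide the pressed corner (around (320,250)). On to pad_a_back.

```bash
python3 -m crank '[[[0,0.5,0],[-3,0.1,0.5],-1],[[0,0.5,0],[-6.3,0.16,2],-1],[[0,0.5,0],[-6.35,0.16,5],-1],[[0,0.5,0],[-6.35,0.16,6.5],-1],[[0,0.5,0],[-6.35,0.16,6.5],-1],[[0,0.5,0],[-6.35,0.16,6.5],-1]]'
python3 - <<'E'
from h import *
rel(*pad(1,1,58),100.1);print(r.get_obs()['position'])
E
```

```text
time: 11.75
position: [584.4, -109.4, 79.1]
eef_rot: [0.275, -3.128, 0.004]
contact_force: [-0.4, -0.6, -0.0]
gripper_width: 0.008
turn [-0.14 -0.1  -0.04] shift cm [-0.09 -0.03  2.11] | yaw now 100.06
[ 584.39234275 -109.38560747   79.08100363]
```

```bash
python3 -m crank '[[[0,0,0],[-0.1,0,1],-1],[[0,0,0],[-0.1,0,1.8],-1],[[0,0,0],[-0.05,0,2.2],-1],[[0,0,0],[0,0,2.5],-1]]'
python3 -m crank '[[[0,0,0],[0,0,0.2],-1],[[0,0,0],[0,0,0.35],-1]]'
python3 -m crank '[[[0,0,0],[0,0,0.1],-1],[[0,0,0],[0,0,0.2],-1]]'
python3 -c "from h import *;rel(*pad(1,1,47),100.1)"
```

```text
time: 12.08
position: [584.5, -109.5, 54.0]
eef_rot: [0.275, -3.129, 0.004]
contact_force: [-1.5, -0.1, 10.1]
gripper_width: 0.002
time: 12.25
position: [584.9, -109.7, 51.3]
eef_rot: [-0.275, 3.129, -0.005]
contact_force: [0.0, 0.8, 0.5]
gripper_width: 0.001
time: 12.42
position: [585.1, -109.8, 49.5]
eef_rot: [-0.275, 3.129, -0.005]
contact_force: [-1.3, 0.3, 4.8]
gripper_width: 0.005
turn [-0.18  0.03 -0.07] shift cm [-0.02  0.02  0.25] | yaw now 100.03
```

```bash
python3 -m crank '[[[0,0,0],[0,0,0.1],-1],[[0,0,0],[0,0,0.15],-1]]'
python3 -m crank '[[[0,0,0],[0,0,-1.5],-1],[[0,0,0],[0,0,-4],-1],[[0,0,0],[0,0,-6],-1]]'
python3 -c "from h import *;rel(*pad(1,-1,80),100.1)"
```

```text
time: 12.58
position: [585.4, -109.8, 48.9]
eef_rot: [-0.274, 3.128, -0.005]
contact_force: [-4.8, 1.4, 15.9]
gripper_width: 0.007
time: 12.83
position: [585.0, -109.6, 109.6]
eef_rot: [-0.274, 3.129, -0.005]
contact_force: [0.2, -0.5, 0.5]
gripper_width: 0.001
turn [-0.17  0.02 -0.08] shift cm [ -0.05 -11.39   2.99] | yaw now 100.02
```

```bash
python3 -m crank '[[[0,0,0],[0,-4,0],-1],[[0,0,0],[0,-8,0],-1],[[0,0,0],[0,-11.4,0.5],-1],[[0,0,0],[0,-11.4,2],-1],[[0,0,0],[0,-11.4,3],-1],[[0,0,0],[0,-11.4,3],-1]]'
python3 - <<'E'
from h import *
rel(*pad(1,-1,58),100.1);print(r.get_obs()['position'])
o,p,d,P=snap('wrist','w7')
E
```

```text
time: 13.33
position: [602.9, -221.3, 77.3]
eef_rot: [0.273, -3.126, 0.001]
contact_force: [-1.1, 0.4, -0.7]
gripper_width: 0.005
turn [-0.03 -0.19 -0.13] shift cm [-0.24 -0.09  1.93] | yaw now 99.97
[ 602.85442412 -221.32580818   77.29096882]
```

View pics/w7.png

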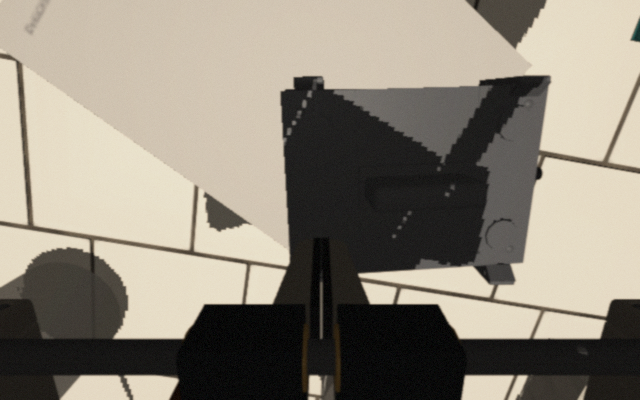

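```bash
python3 -m crank '[[[0,0,0],[-0.2,-0.1,0.9],-1],[[0,0,0],[-0.2,-0.1,1.7],-1],[[0,0,0],[-0.2,-0.1,2],-1],[[0,0,0],[-0.1,-0.1,2.3],-1]]'
python3 -m crank '[[[0,0,0],[0,0,0.2],-1],[[0,0,0],[0,0,0.35],-1]]'
python3 -m crank '[[[0,0,0],[0,0,0.1],-1],[[0,0,0],[0,0,0.2],-1]]'
python3 -c "from h import *;rel(*pad(1,-1,47),100.1)"
```

```text
time: 13.72
position: [605.5, -221.3, 55.8]
eef_rot: [0.276, -3.128, 0.003]
contact_force: [0.4, 0.2, 12.3]
gripper_width: 0.006
time: 13.88
position: [606.1, -221.3, 53.7]
eef_rot: [0.278, -3.129, 0.004]
contact_force: [-4.6, -0.2, 16.3]
gripper_width: 0.0
time: 14.05
position: [606.3, -221.3, 53.1]
eef_rot: [-0.279, 3.129, -0.006]
contact_force: [-6.5, -1.2, 19.6]
gripper_width: 0.006
turn [-0.22 -0.02  0.1 ] shift cm [ 0.11 -0.03  0.61] | yaw now 100.2
```

```bash
python3 -m crank '[[[0,0,0],[0.05,0,0.3],-1],[[0,0,0],[0.1,0,0.5],-1]]'
python3 -c "from h import *;rel(*pad(1,-1,47),100.1)"
```

```text
time: 14.22
position: [606.6, -221.4, 49.5]
eef_rot: [-0.28, 3.127, -0.008]
contact_force: [-3.8, 2.9, 28.8]
gripper_width: 0.001
turn [-0.29  0.12  0.14] shift cm [ 0.13 -0.01  0.25] | yaw now 100.24
```

```bash
python3 -m crank '[[[0,0,0],[0.1,0,0.1],-1],[[0,0,0],[0.1,0,0.15],-1]]'
python3 -m crank '[[[0,0,0],[0,0,-1.5],-1],[[0,0,0],[0,0,-4],-1],[[0,0,0],[0,0,-6],-1]]'
python3 -c "from h import *;rel(*pad(-1,-1,80),100.1)"
```

```text
time: 14.38
position: [606.7, -221.4, 49.7]
eef_rot: [-0.281, 3.124, -0.009]
contact_force: [-4.2, 1.6, 19.1]
gripper_width: 0.002
time: 14.63
position: [606.2, -220.5, 110.3]
eef_rot: [-0.282, 3.125, -0.008]
contact_force: [0.5, 0.5, 1.4]
gripper_width: 0.004
turn [-0.32  0.19  0.21] shift cm [ 6.92 -0.07  3.  ] | yaw now 100.31
```

```bash
python3 -m crank '[[[-0.3,0.2,0.2],[4,0,0],-1],[[-0.3,0.2,0.2],[6.9,-0.1,0.5],-1],[[-0.3,0.2,0.2],[6.9,-0.1,2],-1],[[-0.3,0.2,0.2],[6.9,-0.1,3],-1],[[-0.3,0.2,0.2],[6.9,-0.1,3],-1],[[-0.3,0.2,0.2],[6.9,-0.1,3],-1]]'
python3 - <<'E'
from h import *
rel(*pad(-1,-1,58),100.1);print(r.get_obs()['position'])
E
```

```text
time: 15.13
position: [538.9, -233.6, 79.4]
eef_rot: [0.278, -3.128, -0.0]
contact_force: [0.3, -0.7, -0.2]
gripper_width: 0.005
turn [ 0.02 -0.05  0.04] shift cm [ 0.06 -0.    2.14] | yaw now 100.14
[ 538.9450637  -233.58189851   79.39681443]
```

```bash
python3 -m crank '[[[0,0,0],[0,0,1],-1],[[0,0,0],[0,0,1.8],-1],[[0,0,0],[0,0,2.2],-1],[[0,0,0],[0,0,2.5],-1]]'
python3 -m crank '[[[0,0,0],[0,0,0.25],-1],[[0,0,0],[0,0,0.4],-1]]'
python3 -m crank '[[[0,0,0],[0,0,0.2],-1],[[0,0,0],[0,0,0.3],-1]]'
python3 -c "from h import *;rel(*pad(-1,-1,47),100.1)"
```

```text
time: 15.47
position: [539.8, -233.5, 54.1]
eef_rot: [-0.278, 3.129, -0.0]
contact_force: [0.9, 2.1, 10.9]
gripper_width: 0.003
time: 15.63
position: [541.0, -233.6, 50.6]
eef_rot: [-0.278, 3.128, -0.001]
contact_force: [0.4, -0.2, 0.2]
gripper_width: 0.004
time: 15.8
position: [541.2, -233.6, 47.4]
eef_rot: [-0.278, 3.128, -0.001]
contact_force: [-2.9, 2.4, 16.8]
gripper_width: 0.006
turn [-0.04  0.09  0.08] shift cm [0.29 0.03 0.04] | yaw now 100.18
```

Now lift, back off and check all four corners.

```bash
python3 -m crank '[[[0,0,0],[0,0,-1.5],-1],[[0,0,0],[0,0,-4],-1],[[0,0,0],[0,0,-8],-1],[[0,0,0],[0,0,-12],-1],[[0,0,0],[0,0,-16],-1],[[0,0,0],[-4,2,-17],-1],[[0,0,0],[-8,5,-17],-1],[[0,0,0],[-11,6,-17],-1],[[0,0,0],[-11,6,-17],-1],[[0,0,0],[-11,6,-17],-1]]'
cat > chk.py <<'E'
from h import *
import sys
o,p,d,P=snap('wrist',sys.argv[1]);print(o['position'])
rc,n,z,m=rect(P,36,62,470,660,-280,-60);print(rc,n,z)
c,s=np.cos(np.radians(10.1)),np.sin(np.radians(10.1))
X=P[...,0]-561.85;Y=P[...,1]+171.65;x=c*X+s*Y;y=-s*X+c*Y
for i,a in enumerate([(-1,1),(1,1),(1,-1),(-1,-1)]):
    k=(np.hypot(x-34*a[0],y-57*a[1])<8)&(P[...,2]<80);k2=(np.hypot(x-34*a[0],y-40*a[1])<5)&(P[...,2]<80)
    kc=(abs(y-60*a[1])<6)&(x*a[0]>48)&(x*a[0]<75)&(P[...,2]>47)&(P[...,2]<65)
    q=P[kc];print('clip',i,'pad z',np.median(P[k][:,2]).round(1),k.sum(),'plate z',np.median(P[k2][:,2]).round(1),'clip pts',kc.sum(),*( (np.percentile(x[kc]*a[0],[2,98]).round(1),q[:,2].max().round(1)) if kc.sum() else ()))
E
python3 chk.py w8
```

```text
time: 16.63
position: [639.8, -153.4, 216.8]
eef_rot: [-0.283, 3.128, -0.001]
contact_force: [-0.2, 0.2, -0.2]
gripper_width: 0.003
[ 639.80966811 -153.41975548  216.80741292]
((563.9534301757812, -173.6317138671875), (124.57014465332031, 152.18441772460938), 10.385891914367676) 18587 45.84075747927159
clip 0 pad z 47.6 250 plate z 45.5 clip pts 202 [50.4 60.6] 58.1
clip 1 pad z 48.7 215 plate z 46.7 clip pts 188 [49.  63.6] 57.7
clip 2 pad z 47.0 218 plate z 45.4 clip pts 148 [51.3 61.2] 57.7
clip 3 pad z 47.1 259 plate z 45.2 clip pts 204 [49.9 60.1] 57.2
```

View pics/w8.png

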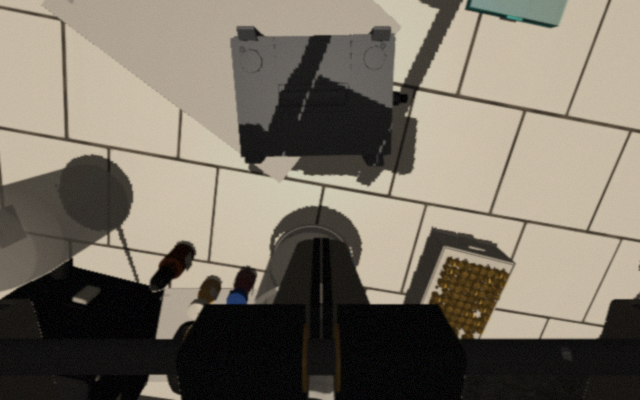

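Three corners are home (pads at 47.0–47.6 mm, clip backs at about 60–61 mm). clip_1 is still pushed about 3 mm outward and its pad is 1.5 mm high, so it hasn't latched. I'll press that corner again, harder.

```bash
python3 -c "from h import *;rel(*pad(1,1,70),100.1)"
```

```text
turn [-0.02  0.    0.17] shift cm [ 4.43  5.36 14.66] | yaw now 100.27
```

```bash
python3 -m crank '[[[0,0,0.2],[2.5,3,0],-1],[[0,0,0.2],[4.4,5.3,0],-1],[[0,0,0.2],[4.4,5.35,3],-1],[[0,0,0.2],[4.4,5.35,7],-1],[[0,0,0.2],[4.4,5.35,11],-1],[[0,0,0.2],[4.4,5.35,14],-1],[[0,0,0.2],[4.4,5.35,14.6],-1],[[0,0,0.2],[4.4,5.35,14.6],-1]]'
python3 -c "from h import *;rel(*pad(1,1,47),100.1)"
```

```text
time: 17.35
position: [583.1, -110.2, 68.7]
eef_rot: [0.274, -3.125, -0.001]
contact_force: [-0.7, -0.5, 0.2]
gripper_width: 0.004
turn [ 0.07 -0.27 -0.09] shift cm [-0.24  0.02  2.17] | yaw now 100.01
```

```bash
python3 -m crank '[[[0,0,0],[-0.2,0,0.8],-1],[[0,0,0],[-0.2,0,1.5],-1],[[0,0,0],[-0.2,0,1.9],-1],[[0,0,0],[-0.2,0,2.1],-1]]'
python3 -m crank '[[[0,0,0],[0,0,0.15],-1],[[0,0,0],[0,0,0.25],-1]]'
```

```text
time: 17.68
position: [585.6, -110.1, 48.2]
eef_rot: [0.274, -3.126, -0.001]
contact_force: [-0.3, 0.3, -0.4]
gripper_width: 0.005
time: 17.85
position: [585.8, -110.1, 47.3]
eef_rot: [0.274, -3.126, -0.0]
contact_force: [-7.8, 1.6, 25.1]
gripper_width: 0.005
```

```bash
python3 -m crank '[[[0,0,0],[0,0,0.1],-1],[[0,0,0],[0,0,0.15],-1]]'
python3 -m crank '[[[0,0,0],[0,0,-1.5],-1],[[0,0,0],[0,0,-4],-1],[[0,0,0],[0,0,-8],-1],[[0,0,0],[0,0,-12],-1],[[0,0,0],[0,0,-16],-1],[[0,0,0],[-3,-4,-17],-1],[[0,0,0],[-5,-5,-17],-1],[[0,0,0],[-5,-5,-17],-1],[[0,0,0],[-5,-5,-17],-1],[[0,0,0],[-5,-5,-17],-1]]'
python3 chk.py w9
```

```text
time: 18.02
position: [586.3, -110.1, 47.3]
eef_rot: [0.274, -3.128, 0.0]
contact_force: [-5.6, 2.0, 17.1]
gripper_width: 0.004
time: 18.85
position: [643.8, -150.3, 216.7]
eef_rot: [0.274, -3.126, -0.001]
contact_force: [-0.4, 0.4, 0.5]
gripper_width: 0.003
[ 643.7584646  -150.304859    216.70834587]
((562.5336303710938, -173.82568359375), (122.23722076416016, 151.75364685058594), 10.535299301147461) 18603 45.23879487702544
clip 0 pad z 47.0 254 plate z 45.1 clip pts 196 [50.5 60.7] 58.0
clip 1 pad z 47.1 216 plate z 45.0 clip pts 146 [50.9 60.6] 57.6
clip 2 pad z 46.9 216 plate z 45.0 clip pts 151 [51.  61.6] 57.3
clip 3 pad z 46.8 256 plate z 44.9 clip pts 204 [50.  60.1] 57.7
```

View pics/w9.png

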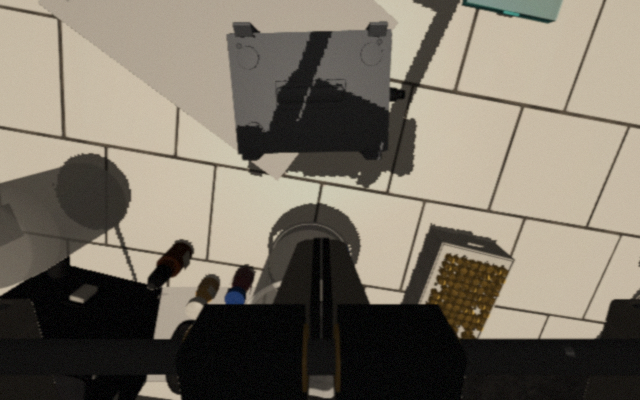

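All four corners are flush (pads at 46.8–47.1 mm) and all four clips are back at their rest extents, about 51–61 mm. The gripper is clear of everything, so I'm handing in.

```bash
python3 -c "
from workcell import r
print(r.job_done())"
```

```text
the job is handed in; nothing more can be done
None
```

I put the cover on the box and snapped all four clips over its edge. It lies flush, and I handed the job in after about 19 s of the 58 s allowed. I pressed the corners one after another: a_front, a_back, b_back, b_front.

- **One corner needed a second press:** my check after the four presses showed clip_1 (a_back) not latched. It was about 3 mm outward and its pad sat at 48.7 mm, so I pressed that corner again.
- **Final check:** the wrist camera's depth showed the pads at 47.0, 47.1, 46.9 and 46.8 mm (home is 47), the plate at 44.9–45.1 mm, and all four clips back at their upright extents.
- **Small disagreements:** the TCP read up to about 2.5 mm above home when two of the presses bottomed out. The last outline fit also put the box and cover about 2 mm from where I first measured the box. I put both down to bending under load and calibration error.
- **Forces:** the highest wrist force I read was about 53 N, in the first press, against the 120 N limit.
- **Bystanders:** I didn't touch any of them on purpose. I did not measure their positions again at the end. The last picture shows only the tip box and part of the mailer.

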